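Hold the setting rod in the tall guide sleeve of the binding jig

ROBOT

A 7-joint arm with a two-finger parallel gripper is mounted at the origin on the work surface. World frame = base frame: x ahead of the robot, y to its left, z up, the work surface at z = 0. Lengths are in m, angles in rad, forces in N, time in s.
With the tool pointing down it reaches from about 0.4 to 0.85 m from the base axis. Payload 4.5 kg.
Tool frame: the origin (TCP) lies between the finger pads; the fingertips stand 17 mm ahead of it and the grasp point (between the pads) lies 2 mm behind it; z points along the fingers, x is the direction in which the jaws open and shut, and the axes are right-handed (so a half turn about z gives the same grasp; the last joint's range is limited). The gripper opens to 85 mm and grips with 20 to 120 N. Pads are 22 mm wide; open, the fingers measure 114 mm over their backs; the gripper's body (76 mm by 85 mm) begins 54 mm behind the grasp point. The pads swing forward as they close: fully open they stand 13 mm farther back than shut.
Start: joints at [1.241, 0.689, -0.195, 1.565, 0.157, 0.902, -0.215], TCP at [0.222, -0.584, 0.214] pointing down, gripper open.
Joint ranges: [-3.01, 3.01], [-0.46, 2.08], [-1.47, 1.51], [0.13, 2.56], [-1, 4.14], [0.04, 2.09], [-2.66, 2.66]. Speed limits (rad/s): [2.57, 2.57, 3.14, 3.14, 3.14, 3.14, 3.14].

INTERFACE

Orientations are given as a unit quaternion [w, x, y, z].
In Python, from bench import r, cams, finder gives the robot as it stands. The module is installed in compiled form; this text tells all that it offers.
- The arm moves only by the tool drive_tool, never from a script. Its argument "rows" is a list of rows, each an object with "offset": the shift along the tool's x, y, z in m, a list of three; "twist": the turn about the tool's z in degrees. A call has exactly 8 rows; each row shifts and turns the commanded pose from where the row before left it, along the tool's axes as they then stand; what a row does not reach is not made up. A row lasts 1/10 s, in which the tool goes at most 50 mm and 8.59 degrees, less where a joint would pass 70% of its speed; a pose out of reach is approached as far as the arm can. A call with a gripper value outside its range is refused whole. "hand" is the finger opening in m, from 0 to 0.0854, set as the call begins (left out, the last holds). The fingers move at their own pace and stop on an object; the grip force is fixed at half the most. Time passes only in rows, so rows that do not move let the fingers close, or fill a call up. It gives the time, the measured TCP pose, the force and the opening at its end, in the units of the state.
- r.get_obs(): the state, without advancing time (a new reading comes with each control period).
- cams.snapshot(name): name is "side" or "top"; returns a dict with "img" (420x560x3 uint8, red, green, blue), "z_map" (420x560 float32, m along the optical axis (not along the pixel's ray), 0 where there is no reading), "fx", "fy", "cx", "cy" (pixels), "extrinsics" (4x4, takes a point from world to camera coordinates). Camera axes: x right, y down, z forward; pixel columns grow to the right and rows downward; lengths in m; the calibration is good to about 2 mm. A picture is of the moment at which its call begins.
- r.close_job(): hands the job in, once; it reports no verdict.
Trained networks look in a picture, given as the dict that the camera call returned (one of the last four; its "shot" number tells which), for a name from the list of things; names that differ only in an ending like _2 or _b are one class to them, and where a whole thing is asked for, a point or a joint stands for the part that bears it (a point fixed in the world has none). Each returns a list of dicts, best first, with "conf" (0 to 1); they miss things now and then, are a little off and sometimes report something else, mostly with a low value. They report only what shows in the picture. A call takes as long as a camera call. They do not tell look-alikes from the thing itself.
- finder.trace(picture, thing): "region" (420x560 bool, what is visible of it) and "box" ([left, top, width, height] in pixels, round what is visible of it).
- finder.place_of(picture, thing): "point" ([row, column] in pixels: a listed point, or the origin of a listed thing).
The state is a dict: "time_s": time; "joints": joint angles; "joint_velocities": joint speeds; "effort": joint torques, N m; "tcp_pos": TCP position; "ee_rot": TCP orientation; "wrist_force": force on the tool from outside, world axes, zero at the start; "ft_torque": the same for the moment, N m; "opening": finger opening in m.
Only numpy, scipy, OpenCV 4.12 (cv2) and the standard library are available. Lean on these libraries where they do the work, as an engineer would, in place of code of your own. Each camera call takes 0.05 s, during which the arm holds its last target. There are 200 camera calls.

TASK

Flip back the dust cap of the tallest guide sleeve on the binding jig, then lift the setting rod out of its stand and lower it upright down the middle of that sleeve, its shank touching no part of the jig, sleeve or cap, until its tip hangs about midway in the gap between the sleeve's lower end and the bed plate. Finish while still holding the rod there, still and centred in the bore (within about 4 mm), so that the sleeve can be set to it. Leave the other caps shut and everything else where it is.

Things in the scene. Friction and masses are not known exactly. Their poses are not given: they have to be found in the camera images.
- jig: Binding jig, fixed: grey bed plate 120 x 250 x 10 mm, four posts and two steel rails carrying three upright guide sleeves in a row along y (at -80, 0, +80 mm). Origin: centre of the bed's underside, on the table; x points towards the caps' hinges. Bed's upper face 10 mm, sleeves' lower ends 45 mm above the table, the gap between open.
- sleeve_tall: The tall aluminium guide sleeve, a tube of 30 mm outside and 22 mm bore diameter, standing on a small square flange on the jig's two rails. Origin: on the bore axis at the rim; z up along the bore, x towards its cap's hinge. Its rim is 95 mm above the table and its lower end 50 mm below the rim (the bed plate's upper face is 85 mm below the rim). It may be any of the three in the row.
- cap_tall (a joint): Tall sleeve's black flip cap, rad: 0 shut, grows as it swings up and back, stop at 2.2; starts at 0 to 0.25. Disc 33 mm across, 5 mm thick; hinge axis at rim height, 19 mm from the bore axis on the sleeve's +x side. Stays where left by light friction (under 1 N at the tab). It is swung open by its thumb tab.
- cap_tall_tab (a point): Middle of the upper edge of the upright thumb tab on the tall cap: 16 mm wide along the hinge axis (sleeve's y), 5 mm thick, standing across the cap's middle over the bore axis, from the cap's top (5.5 mm above the rim) to 34 mm above the rim when shut. Free on all sides to be pinched from above.
- sleeve_short1: A short aluminium guide sleeve, a tube of 30 mm outside and 22 mm bore diameter, standing on a small square flange on the jig's two rails. Origin: on the bore axis at the rim; z up along the bore, x towards its cap's hinge. Rim 75 mm above the table. Not to be used.
- sleeve_short2: The other short aluminium guide sleeve, a tube of 30 mm outside and 22 mm bore diameter, standing on a small square flange on the jig's two rails. Origin: on the bore axis at the rim; z up along the bore, x towards its cap's hinge. Rim 75 mm above the table. Not to be used.
- cap_short1 (a joint): Flip cap of sleeve_short1, like the tall one's, rad: 0 shut; stays shut.
- cap_short2 (a joint): Flip cap of sleeve_short2, like the tall one's, rad: 0 shut; stays shut.
- stand: Dark wooden stand, fixed: a round column 52 mm across and 120 mm tall on a foot 76 mm across, with a 12 mm hole down its middle to 4 mm above the table. Origin: centre of the underside. The rod stands in it.
- rod: The steel setting rod, about 130 g (may vary), standing upright in the stand: a shank 8 mm in diameter and 115 mm long, then a collar 24 mm across and 4 mm thick which rests on the stand's top, then a square handle 16 x 16 mm and 44 mm tall (from 119 to 163 mm above the tip), its faces square to the rod's x and y. Origin: centre of the lower tip; z up along the rod. Free to be drawn straight up.
- rod_collar (a point): Point on the rod's axis at the underside of its collar, 115 mm above the tip.
- stamp: Bystander, leave alone: round hand stamp, 36 mm across, 62 mm tall, upright, between jig and stand. Origin: underside.
- tape: Bystander, leave alone: roll of clear tape lying flat beside the stand, 60 mm across, 18 mm high. Origin: underside.
- stapler: Bystander, leave alone: black stapler, 130 x 34 x 42 mm, beyond the jig. Origin: underside.
- pen: Bystander, leave alone: pen lying left of the jig, 130 mm long, 10 mm thick. Origin: underside.
- rivet_box: Bystander, leave alone: open clear box of white binding rivets, 80 x 60 x 30 mm. Origin: underside.
- glue: Bystander, leave alone: white glue stick standing left of the jig, 28 mm across, 85 mm tall. Origin: underside.
- calculator: Bystander, leave alone: desk calculator, 130 x 90 x 18 mm. Origin: underside.
Not all that is in view belongs to the job. Leave any pink look-alike of the stand alone. Several things have the shape of the rod; the one meant has the colours described above.

How it is judged:
By the outcome, as a careful person would: the job done as asked, in the order asked, and still so for the second after the job is handed in, while the arm keeps its last pose, push and grip.
It also fails if it takes over 64 s, if anything falls off the work surface, if the arm or the gripper's body presses on something with over 40 N, if the wrist force passes 120 N, or if a joint passes its speed limit or range.

## Working session

There is one attempt and no reset: what is moved stays moved. The work goes in short steps, Python scripts to look and compute and a tool call to move; the robot and the scene stay as the last step left them, time stands still between calls to the robot, and variables do not carry over. Pictures are saved under pics/ and viewed, about 8 in all and at most 12, crops included, and the job is handed in when it is done.

Besides the shell and the picture viewer there is one more tool, called after "Call:" by a JSON object that holds its "name" and its "arguments". drive_tool: Moves the arm, as the interface text tells. Its arguments: {"type":"object","properties":{"rows":{"type":"array","items":{"type":"object","properties":{"offset":{"type":"array","items":{"type":"number"}},"twist":{"type":"number"}}}},"hand":{"type":"number"}},"required":["rows"]}

```bash
mkdir -p pics
cat > h.py <<'E'
import numpy as np, cv2
from bench import r, cams, finder
def snap(n, f=None, crop=None, scale=1):
    s=cams.snapshot(n)
    if f:
        im=s["img"][:,:,::-1]
        if crop: l,t,w,h=crop; im=im[t:t+h,l:l+w]
        cv2.imwrite("pics/"+f,cv2.resize(im,None,fx=scale,fy=scale,interpolation=cv2.INTER_CUBIC))
    return s
def cloud(s):
    z=s["z_map"]; v,u=np.mgrid[:420,:560]
    p=np.stack([(u-s["cx"])/s["fx"]*z,(v-s["cy"])/s["fy"]*z,z],-1)
    T=s["extrinsics"]; w=(p-T[:3,3])@T[:3,:3]
    w[z==0]=np.nan
    return w
def atz(s,row,col,h):
    T=s["extrinsics"];R=T[:3,:3];c=-R.T@T[:3,3]
    d=R.T@np.array([(col-s["cx"])/s["fx"],(row-s["cy"])/s["fy"],1])
    return c+d*(h-c[2])/d[2]
def proj(s,p):
    T=s["extrinsics"];q=T[:3,:3]@np.array(p)+T[:3,3]
    return s["cx"]+s["fx"]*q[0]/q[2], s["cy"]+s["fy"]*q[1]/q[2]
E
python3 - <<'E'
from h import *
o=r.get_obs(); print({k:np.round(v,4) for k,v in o.items()})
for n in("side","top"):
    s=snap(n,n+"0.png",scale=1.4)
    T=s["extrinsics"];print(n,s["fx"],"cam at",-T[:3,:3].T@T[:3,3]);print(T[:3,:3].round(3))
    hs={"sleeve_tall":.095,"cap_tall_tab":.129,"rod_collar":.119,"rod":.004,"stand":0,"jig":0,"sleeve_short1":.075,"stamp":0}
    for k,h in hs.items():
        for d in finder.place_of(s,k)[:4]:
            print(k,round(d["conf"],2),np.round(d["point"],1),atz(s,*d["point"],h).round(4))
E
```

```text
{'time_s': np.float64(0.0), 'joints': array([ 1.2408,  0.69  , -0.1945,  1.5664,  0.1573,  0.9025, -0.2151]), 'joint_velocities': array([-0.0023, -0.0012,  0.0015, -0.0033, -0.0002,  0.0001,  0.0018]), 'effort': array([ 8.00000e-04, -5.39617e+01, -1.26640e+00, -1.58543e+01,
        9.20000e-03,  9.60000e-03, -0.00000e+00]), 'tcp_pos': array([ 0.2221, -0.5834,  0.2128]), 'ee_rot': array([-5.000e-04,  8.234e-01, -5.675e-01, -8.000e-04]), 'wrist_force': array([-0.9338, -0.127 , -0.4592]), 'ft_torque': array([ 0.0453,  0.0383, -0.0165]), 'opening': np.float64(0.0852)}
side 397.83817540605196 cam at [ 0.4679038  -0.82057208  0.70674728]
[[ 0.986 -0.163  0.015]
 [-0.08  -0.56  -0.825]
 [ 0.143  0.812 -0.565]]
sleeve_tall 0.85 [189.2 260.2] [0.5854 0.1602 0.095 ]
cap_tall_tab 0.39 [173.1 265.3] [0.605  0.1927 0.129 ]
rod_collar 0.87 [258.5 311.4] [ 0.6562 -0.1818  0.119 ]
rod_collar 0.65 [273.1 271.3] [ 0.5619 -0.2142  0.119 ]
rod_collar 0.19 [344.8 268.1] [ 0.53   -0.3892  0.119 ]
rod 0.57 [290.2 312.1] [ 0.6685 -0.168   0.004 ]
stand 0.81 [303.4 214.2] [ 0.4351 -0.1711  0.    ]
stand 0.76
[... 525 characters left out ...]
.1772 0.095 ]
sleeve_tall 0.43 [240.7 151.4] [0.5107 0.3388 0.095 ]
sleeve_tall 0.33 [147.2 199.3] [0.7259 0.2372 0.095 ]
cap_tall_tab 0.66 [201.1 225.2] [0.6032 0.1693 0.129 ]
cap_tall_tab 0.51 [225.1 125.7] [0.5448 0.386  0.129 ]
rod_collar 0.46 [222.  409.9] [ 0.5683 -0.2377  0.119 ]
rod_collar 0.43 [180.7 381.6] [ 0.6578 -0.1737  0.119 ]
rod 0.62 [184.2 372. ] [ 0.6602 -0.1727  0.004 ]
rod 0.42 [222.1 393. ] [ 0.5683 -0.2261  0.004 ]
stand 0.7 [273.5 372.2] [ 0.4407 -0.1785  0.    ]
stand 0.56 [223.9 389.5] [ 0.5636 -0.2185  0.    ]
jig 0.95 [220.1 262.8] [0.5647 0.094  0.    ]
sleeve_short1 0.94 [218.5 261.6] [0.5677 0.0921 0.075 ]
sleeve_short1 0.55 [226.  291.8] [0.5523 0.022  0.075 ]
```

View pics/side0.png

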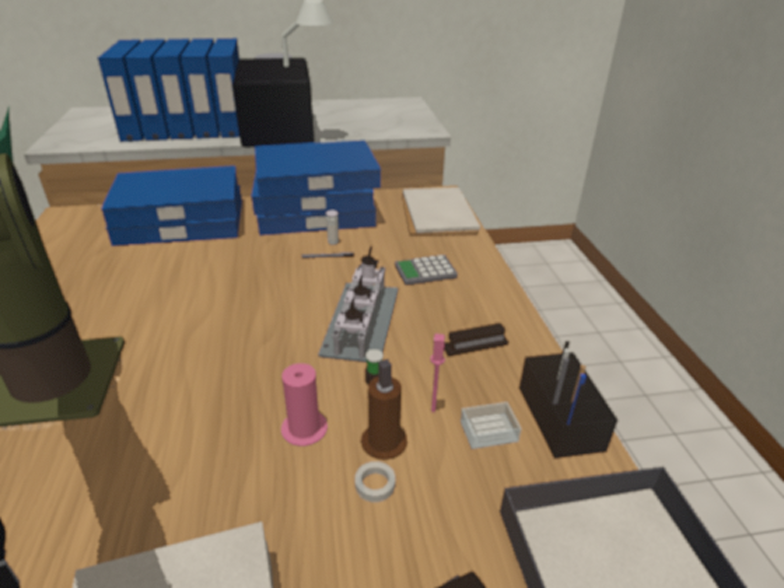

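View pics/top0.png

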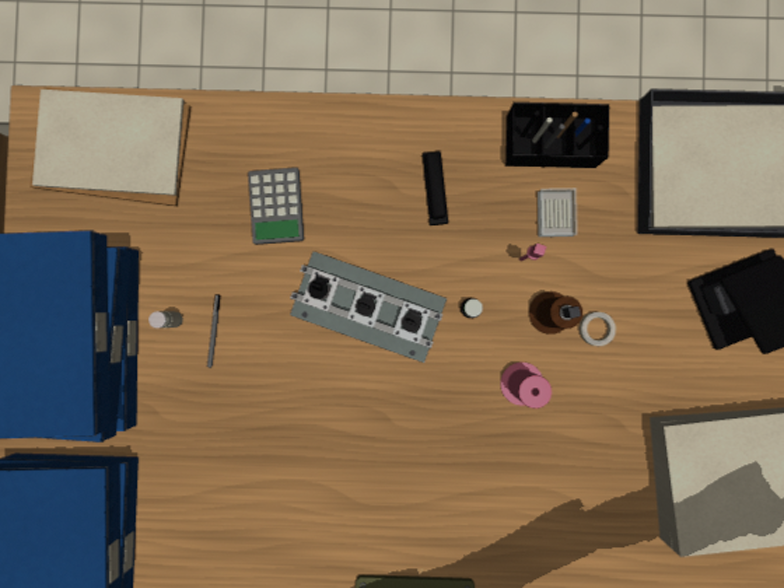

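Top view (1.4x): the jig runs from (411,321) to (318,288). In the side view the tallest cap is the far one, at (369,262). Rod candidates are the steel rod in the dark wooden stand (top (570,312)) and the pink look-alike (top (537,250)). The pink stand is at (527,388). The steel/brown one fits the description. Next I'll confirm it with a crop and measure.

Run:
```python
from h import *
a=snap("side");b=snap("top")
def c(s,l,t,w,h,k): return cv2.resize(s["img"][t:t+h,l:l+w,::-1],(w*k,h*k),interpolation=cv2.INTER_CUBIC)
im=np.zeros((600,800,3),np.uint8)
im[:300,:400]=c(b,205,175,100,75,4)   # top jig
im[:300,400:]=c(b,360,170,100,75,4)   # top rod
im[300:,:400]=c(a,225,175,80,60,5)
im[300:,400:]=c(a,235,235,100,75,4)
cv2.imwrite("pics/crop1.png",im)
for n,s in(("side",a),("top",b)):
    w=cloud(s)
    print(n,"table z",np.nanmedian(w[340:400,200:300,2]).round(4))
    for nm,box,(z0,z1) in (("talltab",(.56,.64,.12,.23),(.108,.14)),("tabs",(.5,.63,-.0,.13),(.088,.115)),("rodtop",(.53,.6,-.28,-.18),(.15,.18)),("rodhandle",(.53,.6,-.28,-.18),(.13,.18)),("standtop",(.53,.6,-.28,-.18),(.112,.128))):
        m=(w[...,0]>box[0])&(w[...,0]<box[1])&(w[...,1]>box[2])&(w[...,1]<box[3])&(w[...,2]>z0)&(w[...,2]<z1)
        nl,L,st,ce=cv2.connectedComponentsWithStats(m.astype(np.uint8))
        for i in range(1,nl):
            if st[i,4]>=3:
                p=w[L==i]; print(nm,st[i,4],"uv",ce[i].round(1),p.mean(0).round(4),p.min(0).round(3),p.max(0).round(3))
```

```text
side table z -0.0003
talltab 19 uv [263.7 179.8] [0.5966 0.1657 0.1224] [0.592 0.16  0.109] [0.602 0.175 0.133]
tabs 22 uv [257.  200.8] [0.5678 0.0907 0.1015] [0.564 0.085 0.09 ] [0.572 0.099 0.11 ]
tabs 26 uv [251.  217.5] [0.5431 0.0152 0.1013] [0.54  0.009 0.088] [0.547 0.027 0.11 ]
rodtop 104 uv [274.5 262. ] [ 0.5661 -0.2278  0.1618] [ 0.558 -0.235  0.15 ] [ 0.575 -0.215  0.169]
rodhandle 175 uv [274.5 265.6] [ 0.5661 -0.2286  0.1529] [ 0.558 -0.235  0.13 ] [ 0.576 -0.215  0.169]
standtop 318 uv [274.3 278.9] [ 0.5654 -0.2324  0.1193] [ 0.542 -0.251  0.112] [ 0.592 -0.2    0.128]
top table z 0.0014
talltab 30 uv [225.5 204.3] [0.5963 0.1689 0.1259] [0.591 0.162 0.11 ] [0.601 0.177 0.134]
talltab 3 uv [222.  210.3] [0.5833 0.1787 0.1093] [0.582 0.176 0.109] [0.584 0.181 0.11 ]
tabs 19 uv [259.9 218.1] [0.5683 0.0937 0.1078] [0.564 0.087 0.088] [0.573 0.102 0.113]
tabs 17 uv [293.3 229.9] [0.5438 0.0184 0.1091] [0.539 0.012 0.106] [0.548 0.026 0.112]
rodtop 71 uv [408.7 222.6] [ 0.5665 -0.2229  0.1662] [ 0.559 -0.233  0.151] [ 0.574 -0.215  0.172]
rodhandle 89 uv [407.5 222.6] [ 0.5665 -0.2218  0.161 ] [ 0.559 -0.233  0.132] [ 0.574 -0.215  0.172]
standtop 348 uv [402.6 222.6] [ 0.5665 -0.2212  0.1208] [ 0.541 -0.25   0.112] [ 0.592 -0.198  0.128]
```

View pics/crop1.png

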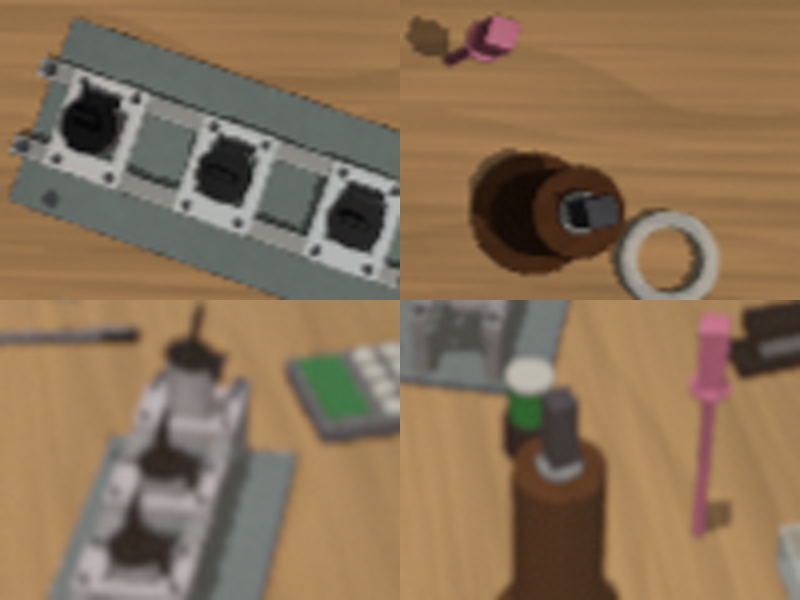

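The crop confirms it: steel rod in brown stand (crop (590,210)), with the pink one separate. The cap hinge lugs are on the upper-right side (crop (120,90)), so jig x points ahead. Next: jig yaw and handle yaw.

Run:
```python
from h import *
for n in("top","side"):
    b=snap(n);w=cloud(b)
    d=finder.trace(b,"jig")[0]; m=cv2.dilate(d["region"].astype(np.uint8),np.ones((5,5)))>0
    m&=(w[...,2]>.006)&(w[...,2]<.0135)
    print(n,d["conf"],m.sum(),cv2.minAreaRect((w[m][:,:2]*1000).astype(np.float32)))
    for z0,z1,bx in((.155,.18,(.54,.59,-.26,-.19)),(.115,.126,(.53,.6,-.28,-.18))):
        k=(w[...,2]>z0)&(w[...,2]<z1)&(w[...,0]>bx[0])&(w[...,0]<bx[1])&(w[...,1]>bx[2])&(w[...,1]<bx[3])
        p=w[k]; print(cv2.minAreaRect((p[:,:2]*1000).astype(np.float32)), p[:,2].max())
    # tall cap profile
    k=(w[...,2]>.09)&(np.hypot(w[...,0]-.594,w[...,1]-.168)<.03)
    ex=np.array([.95,-.31]);ey=np.array([.31,.95]);q=w[k];e=q[:,:2]-[.594,.168]
    o=np.argsort(q[:,2])[::-1]
    print(np.c_[e@ex,e@ey,q[:,2]][o][:34].round(3).tolist())
```

```text
top 0.94 2669 ((571.774658203125, 102.13560485839844), (268.721435546875, 130.43348693847656), 73.423095703125)
((566.54248046875, -223.83224487304688), (16.170562744140625, 15.744481086730957), 18.959012985229492) 0.1723184174280023
((566.812744140625, -223.82421875), (50.80127716064453, 50.19858169555664), 2.280470132827759) 0.12596414491424532
[[0.003, 0.006, 0.135], [0.002, -0.005, 0.134], [0.004, 0.009, 0.134], [0.006, 0.005, 0.134], [0.004, 0.004, 0.134], [0.005, 0.007, 0.133], [0.005, 0.0, 0.133], [0.003, -0.0, 0.133], [0.006, 0.003, 0.132], [0.002, 0.002, 0.132], [0.006, -0.001, 0.131], [0.004, -0.004, 0.131], [0.002, -0.003, 0.131], [0.004, 0.003, 0.13], [0.002, 0.009, 0.129], [0.001, 0.006, 0.129], [0.001, -0.0, 0.129], [0.001, 0.005, 0.128], [0.004, -0.001, 0.127], [0.0, -0.005, 0.124], [0.0, 0.003, 0.122], [-0.0, 0.01, 0.122], [0.003, -0.005, 0.121], [-0.001, 0.005, 0.119], [-0.001, -0.002, 0.118], [0.001, -0.005, 0.115], [-0.001, 0.001, 0.115], [-0.002, 0.008, 0.112], [-0.013, -0.005, 0.111], [-0.001, -0.005, 0.11], [-0.002, 0.004, 0.11], [-0.002, -0.003, 0.109], [-0.003
[... 513 characters left out ...]
[0.006, 0.005, 0.128], [0.005, -0.006, 0.128], [0.001, -0.003, 0.126], [0.002, -0.004, 0.123], [0.004, -0.003, 0.123], [0.005, 0.011, 0.122], [0.005, -0.006, 0.121], [0.002, -0.005, 0.121], [0.004, -0.003, 0.116], [0.001, -0.001, 0.115], [0.002, -0.006, 0.115], [-0.001, -0.004, 0.113], [-0.001, -0.004, 0.109], [0.001, -0.002, 0.109], [0.003, 0.005, 0.108], [0.002, -0.006, 0.108], [-0.014, -0.001, 0.106], [-0.001, -0.005, 0.106], [-0.011, 0.001, 0.106], [-0.006, -0.009, 0.105], [-0.013, 0.007, 0.105], [-0.01, 0.008, 0.105], [-0.016, 0.008, 0.105], [-0.003, -0.012, 0.104], [-0.009, 0.004, 0.104], [-0.005, -0.001, 0.104], [0.002, -0.005, 0.104], [-0.013, -0.007, 0.104], [-0.009, -0.012, 0.103]]
```

Call:
{"name": "drive_tool", "arguments": {"hand": 0.04, "rows": [{"offset":[-0.02,-0.021,-0.01],"twist":0},{"offset":[-0.03,-0.032,-0.01],"twist":0},{"offset":[-0.03,-0.032,-0.01],"twist":0},{"offset":[-0.03,-0.032,-0.01],"twist":0},{"offset":[-0.03,-0.032,-0.01],"twist":0},{"offset":[-0.03,-0.032,0],"twist":0},{"offset":[-0.03,-0.032,0],"twist":0},{"offset":[-0.03,-0.032,0],"twist":0}]}}

```text
time_s: 2.0
tcp_pos: [0.3702, -0.2805, 0.2641]
ee_rot: [0.0, 0.823, -0.568, 0.001]
wrist_force: [0.4, 0.2, -0.0]
opening: 0.0403
```

Call:
{"name": "drive_tool", "arguments": {"rows": [{"offset":[-0.03,-0.032,0],"twist":0},{"offset":[-0.03,-0.032,0],"twist":0},{"offset":[-0.03,-0.032,0],"twist":0},{"offset":[-0.03,-0.032,0],"twist":0},{"offset":[-0.03,-0.032,0],"twist":0},{"offset":[-0.03,-0.032,0],"twist":0},{"offset":[-0.03,-0.032,0],"twist":0},{"offset":[-0.03,-0.032,0],"twist":0}]}}

```text
time_s: 2.8
tcp_pos: [0.524, 0.0351, 0.2639]
ee_rot: [-0.0, 0.823, -0.567, 0.0]
wrist_force: [1.3, -0.3, 0.1]
opening: 0.04
```

Call:
{"name": "drive_tool", "arguments": {"rows": [{"offset":[0,0,0],"twist":7.76},{"offset":[0,0,0],"twist":7.76},{"offset":[0,0,0],"twist":7.76},{"offset":[0,0,0],"twist":7.76},{"offset":[0,0,0],"twist":7.76},{"offset":[0,0,0],"twist":0},{"offset":[0,0,0],"twist":0},{"offset":[0,0,0],"twist":0}]}}

```text
time_s: 3.6
tcp_pos: [0.5234, 0.0335, 0.2637]
ee_rot: [0.0, -0.589, 0.808, -0.0]
wrist_force: [-0.3, -0.7, -0.8]
opening: 0.0397
```

Call:
{"name": "drive_tool", "arguments": {"rows": [{"offset":[-0.03,-0.006,0],"twist":0},{"offset":[-0.04,-0.008,0],"twist":0},{"offset":[-0.04,-0.008,0],"twist":0},{"offset":[-0.0413,-0.0075,0.02],"twist":0},{"offset":[0,0,0.03],"twist":0},{"offset":[0,0,0.03],"twist":0},{"offset":[0,0,0.014],"twist":0},{"offset":[0,0,0],"twist":0}]}}

```text
time_s: 4.4
tcp_pos: [0.5963, 0.1677, 0.1672]
ee_rot: [-0.003, -0.589, 0.808, 0.001]
wrist_force: [0.2, -0.8, 1.1]
opening: 0.04
```

Run:
```python
from h import *
s=snap("side","tab1.png",(215,120,100,75),8)
w=cloud(s)
ex=np.array([.9516,-.3074]);ey=np.array([.3074,.9516]);B=np.array([.593,.170])
k=(w[...,2]>.09)&(w[...,2]<.2)&(np.hypot(w[...,0]-B[0],w[...,1]-B[1])<.05)
q=w[k];e=q[:,:2]-B
for lo,hi in((.108,.12),(.12,.14),(.14,.15),(.15,.18)):
    m=(q[:,2]>lo)&(q[:,2]<hi); 
    if m.any(): print(lo,hi,m.sum(),np.c_[e@ex,e@ey][m].round(3).tolist()[:40])
print(r.get_obs()["tcp_pos"])
```

```text
0.108 0.12 7 [[0.006, -0.005], [0.003, -0.007], [0.005, -0.002], [-0.0, -0.005], [0.003, -0.007], [0.0, -0.007], [0.003, -0.005]]
0.12 0.14 12 [[0.005, 0.002], [0.007, 0.005], [0.005, -0.001], [0.008, 0.003], [0.003, -0.007], [0.006, -0.005], [0.007, 0.005], [0.003, -0.002], [0.006, -0.007], [0.004, -0.008], [0.006, -0.005], [0.003, -0.006]]
[0.59751088 0.16798227 0.1688585 ]
```

View pics/tab1.png

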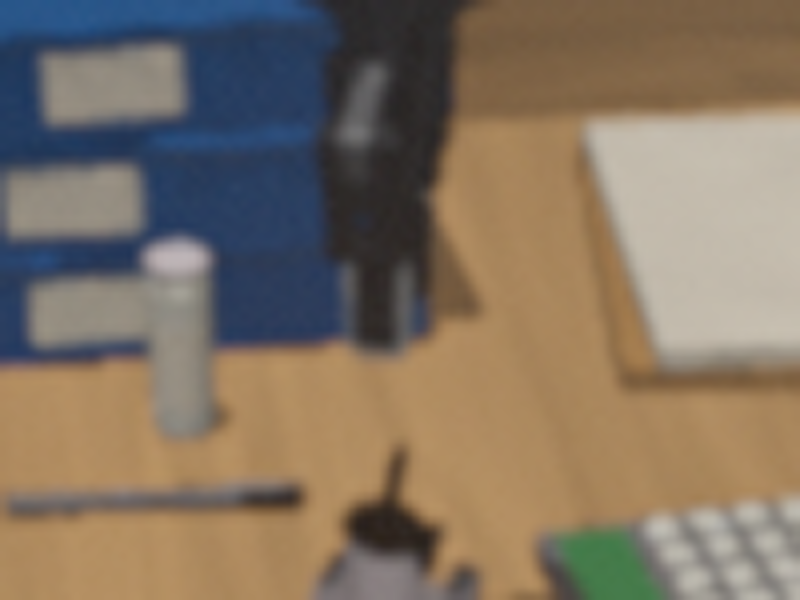

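Run:
```python
from h import *
s=snap("side")
for p in ((.5975,.168,.150),(.5975,.168,.131),(.5985,.168,.131),(.593,.17,.101)): print(p,np.round(proj(s,p),1))
w=cloud(s)
for (u,v) in ((262,160),(261,155),(259,163),(265,163),(265,176),(264,180)): print(u,v,w[v,u].round(4))
```

```text
(0.5975, 0.168, 0.15) [263.9 171.1]
(0.5975, 0.168, 0.131) [263.9 176.9]
(0.5985, 0.168, 0.131) [264.2 176.8]
(0.593, 0.17, 0.101) [262.3 185.5]
262 160 [0.5892 0.1425 0.1993]
261 155 [0.586  0.137  0.2174]
259 163 [0.5817 0.1494 0.1869]
265 163 [0.5971 0.1397 0.1909]
265 176 [0.6012 0.1717 0.1314]
264 180 [0.5967 0.1602 0.1251]
```

Run:
```python
from h import *
s=snap("side","tab2.png",(215,120,100,75),8); print(r.get_obs()["tcp_pos"],r.get_obs()["ee_rot"],r.get_obs()["opening"])
for p in ((.589,.142,.152),(.589,.142,.17),(.589,.142,.19),(.606,.194,.152)): print(p,np.round(proj(s,p),1))
w=cloud(s)
for v in range(150,178,2): print(v,s["img"][v,261],w[v,261].round(3),w[v,265].round(3))
```

```text
[0.59895179 0.16836383 0.17070798] [ 9.56655367e-04 -5.88225039e-01  8.08696686e-01 -2.41907422e-04] 0.039864349831978396
(0.589, 0.142, 0.152) [262.1 175.2]
(0.589, 0.142, 0.17) [262.  169.5]
(0.589, 0.142, 0.19) [262.  163.1]
(0.606, 0.194, 0.152) [265.6 165.9]
150 [49 44 43] [0.584 0.119 0.241] [0.594 0.119 0.241]
152 [49 46 42] [0.586 0.138 0.226] [0.594 0.116 0.236]
154 [52 48 45] [0.587 0.142 0.218] [0.598 0.144 0.216]
156 [49 45 43] [0.586 0.139 0.213] [0.598 0.144 0.21 ]
158 [50 44 41] [0.586 0.136 0.209] [0.597 0.141 0.206]
160 [50 45 43] [0.586 0.138 0.202] [0.597 0.14  0.2  ]
162 [94 84 79] [0.587 0.146 0.191] [0.597 0.142 0.193]
164 [160 129  96] [ 0.629  0.493 -0.002] [0.644 0.486 0.001]
166 [168 132  89] [0.627 0.473 0.001] [0.642 0.471 0.   ]
168 [170 134  93] [ 0.625  0.46  -0.001] [ 0.64   0.457 -0.   ]
170 [172 136  93] [ 0.623  0.444 -0.   ] [0.638 0.442 0.   ]
172 [175 140  97] [0.621 0.428 0.   ] [ 0.636  0.431 -0.002]
174 [177 142  98] [ 0.62   0.418 -0.002] [ 0.634  0.417 -0.002]
176 [179 142  98] [ 0.618  0.401 -0.   ] [0.601 0.173 0.13 ]
```

Call:
{"name": "drive_tool", "arguments": {"rows": [{"offset":[0,0,0.01],"twist":0},{"offset":[0,0,0.01],"twist":0},{"offset":[0,0,0],"twist":0},{"offset":[0,0,0],"twist":0},{"offset":[0,0,0],"twist":0},{"offset":[0,0,0],"twist":0},{"offset":[0,0,0],"twist":0},{"offset":[0,0,0],"twist":0}]}}

```text
time_s: 5.35
tcp_pos: [0.5982, 0.1683, 0.1499]
ee_rot: [0.0, -0.588, 0.809, -0.0]
wrist_force: [-0.2, -0.4, 0.2]
opening: 0.0404
```

Run:
```python
from h import *
s=snap("side","tab2.png",(235,140,60,45),13); print(r.get_obs()["tcp_pos"],r.get_obs()["opening"])
w=cloud(s)
for v in range(160,184,2): print(v,s["img"][v,261],w[v,261].round(3),w[v,265].round(3))
```

```text
[0.59816339 0.16828682 0.14982539] 0.040144042483036775
160 [52 45 43] [0.586 0.14  0.201] [0.597 0.138 0.201]
162 [50 44 42] [0.586 0.138 0.196] [0.597 0.142 0.193]
164 [47 43 40] [0.586 0.14  0.189] [0.597 0.142 0.187]
166 [48 43 41] [0.586 0.141 0.182] [0.597 0.142 0.18 ]
168 [74 67 65] [0.586 0.141 0.176] [0.597 0.14  0.175]
170 [158 128  96] [ 0.623  0.444 -0.   ] [0.637 0.44  0.001]
172 [176 139  96] [ 0.622  0.432 -0.001] [ 0.636  0.429 -0.001]
174 [177 141  97] [0.619 0.413 0.001] [ 0.634  0.414 -0.001]
176 [178 142  99] [ 0.618  0.403 -0.001] [0.601 0.173 0.131]
178 [178 141  97] [ 0.616  0.388 -0.001] [0.602 0.175 0.123]
180 [178 141  96] [ 0.615  0.378 -0.003] [ 0.628  0.372 -0.001]
182 [129  98  69] [0.591 0.185 0.105] [ 0.627  0.361 -0.002]
```

View pics/tab2.png

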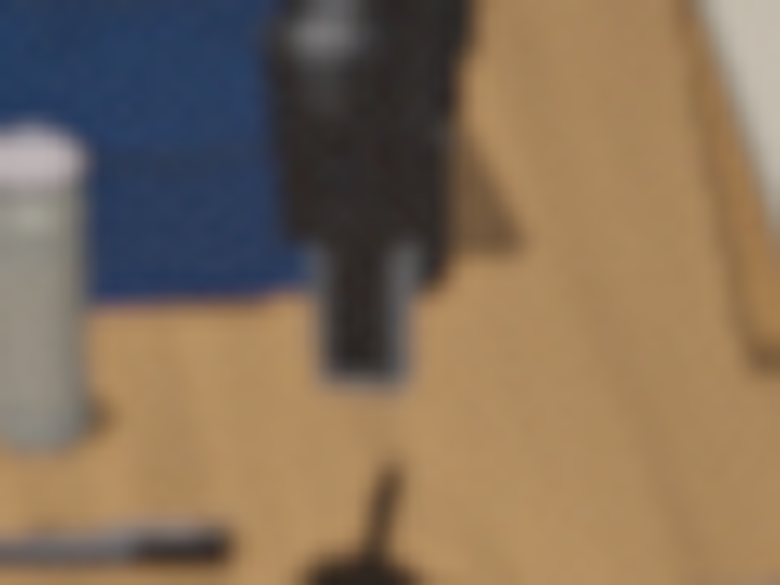

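Call:
{"name": "drive_tool", "arguments": {"rows": [{"offset":[0,0,0.01],"twist":0},{"offset":[0,0,0.01],"twist":0},{"offset":[0,0,0.005],"twist":0},{"offset":[0,0,0],"twist":0},{"offset":[0,0,0],"twist":0},{"offset":[0,0,0],"twist":0},{"offset":[0,0,0],"twist":0},{"offset":[0,0,0],"twist":0}]}}

```text
time_s: 6.2
tcp_pos: [0.5983, 0.1683, 0.125]
ee_rot: [0.0, -0.588, 0.809, -0.0]
wrist_force: [-0.8, 1.0, -0.2]
opening: 0.0397
```

Run:
```python
from h import *
s=snap("side","tab3.png",(235,140,60,45),13); o=r.get_obs();print(o["tcp_pos"],o["opening"],o["wrist_force"])
w=cloud(s)
for v in range(164,190,2): print(v,s["img"][v,261],w[v,261].round(3),w[v,265].round(3))
```

```text
[0.59824651 0.16830069 0.12494234] 0.040169657383390456 [-0.39784974  0.64037416  0.76215411]
164 [51 46 43] [0.584 0.123 0.198] [nan nan nan]
166 [49 43 40] [0.584 0.123 0.192] [0.594 0.116 0.195]
168 [51 46 43] [0.586 0.141 0.176] [0.597 0.141 0.174]
170 [50 43 42] [0.586 0.137 0.171] [0.597 0.142 0.168]
172 [51 47 44] [0.586 0.138 0.165] [0.597 0.141 0.162]
174 [48 43 40] [0.586 0.143 0.156] [0.598 0.144 0.154]
176 [83 74 66] [0.585 0.137 0.152] [0.597 0.143 0.148]
178 [167 134  99] [0.616 0.386 0.   ] [0.602 0.178 0.121]
180 [178 142  97] [ 0.615  0.377 -0.003] [ 0.628  0.371 -0.   ]
182 [130  99  69] [0.591 0.183 0.105] [ 0.626  0.359 -0.001]
184 [49 39 33] [0.59  0.177 0.102] [0.601 0.174 0.103]
186 [46 37 31] [0.588 0.165 0.103] [0.601 0.168 0.1  ]
188 [70 63 60] [0.587 0.155 0.102] [0.599 0.159 0.099]
```

View pics/tab3.png

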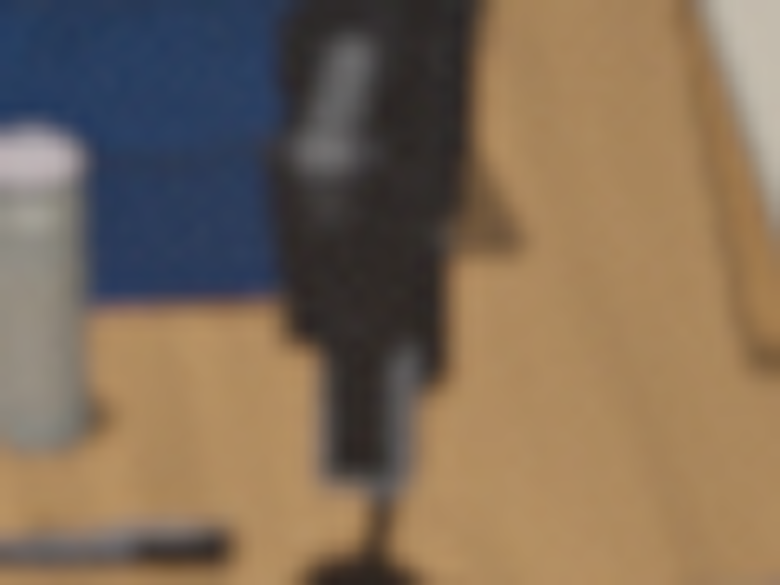

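Call:
{"name": "drive_tool", "arguments": {"rows": [{"offset":[0,0,0.008],"twist":0},{"offset":[0,0,0.008],"twist":0},{"offset":[0,0,0.008],"twist":0},{"offset":[0,0,0],"twist":0},{"offset":[0,0,0],"twist":0},{"offset":[0,0,0],"twist":0},{"offset":[0,0,0],"twist":0},{"offset":[0,0,0],"twist":0}]}}

```text
time_s: 7.05
tcp_pos: [0.5983, 0.1683, 0.101]
ee_rot: [0.0, -0.588, 0.809, -0.0]
wrist_force: [0.1, 0.1, 0.2]
opening: 0.0398
```

Call:
{"name": "drive_tool", "arguments": {"hand": 0.012, "rows": [{"offset":[0,0,0],"twist":0},{"offset":[0,0,0],"twist":0},{"offset":[0,0,0],"twist":0},{"offset":[0,0,0],"twist":0},{"offset":[0,0,0],"twist":0},{"offset":[0,0,0],"twist":0},{"offset":[0,0,0],"twist":0},{"offset":[0,0,0],"twist":0}]}}

```text
time_s: 7.85
tcp_pos: [0.5983, 0.1693, 0.101]
ee_rot: [0.001, -0.588, 0.809, 0.0]
wrist_force: [-0.7, 4.6, 5.4]
opening: 0.013
```

Call:
{"name": "drive_tool", "arguments": {"hand": 0.0, "rows": [{"offset":[0,0,0],"twist":0},{"offset":[0,0,0],"twist":0},{"offset":[0,0,0],"twist":0},{"offset":[0,0,0],"twist":0},{"offset":[0,0,0],"twist":0},{"offset":[0,0,0],"twist":0},{"offset":[0,0,0],"twist":0},{"offset":[0,0,0],"twist":0}]}}

```text
time_s: 8.65
tcp_pos: [0.5983, 0.1693, 0.101]
ee_rot: [0.001, -0.588, 0.809, 0.0]
wrist_force: [-1.7, 4.7, 4.8]
opening: 0.0135
```

Run:
```python
from h import *
s=snap("side","tab4.png",(235,150,60,45),13); o=r.get_obs();print(o["tcp_pos"],o["opening"],o["wrist_force"],o["ft_torque"])
w=cloud(s)
for v in range(174,192,2): print(v,s["img"][v,262],w[v,262].round(3),w[v,266].round(3))
```

```text
[0.59831852 0.1692323  0.10103229] 0.013275664095969142 [0.12426745 4.77372176 5.12438295] [0.97594724 0.14478171 0.0209417 ]
174 [48 44 41] [0.59  0.151 0.151] [0.602 0.155 0.148]
176 [51 44 43] [0.59  0.15  0.145] [0.602 0.153 0.142]
178 [50 46 43] [0.59  0.151 0.138] [0.602 0.159 0.132]
180 [54 48 45] [0.59  0.15  0.131] [0.602 0.154 0.128]
182 [79 76 73] [0.591 0.157 0.121] [0.602 0.153 0.122]
184 [52 45 40] [0.591 0.164 0.11 ] [0.604 0.172 0.104]
186 [46 38 30] [0.592 0.166 0.102] [0.603 0.163 0.103]
188 [59 51 49] [0.59  0.155 0.102] [0.602 0.157 0.099]
190 [126 118 119] [0.59  0.155 0.095] [0.603 0.162 0.09 ]
```

View pics/tab4.png

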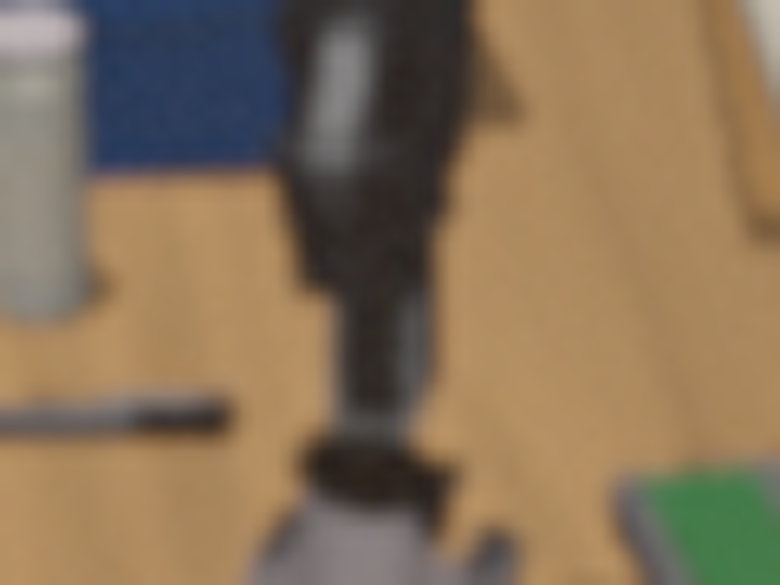

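Call:
{"name": "drive_tool", "arguments": {"rows": [{"offset":[0,-0.0065,-0.0022],"twist":0},{"offset":[0,-0.0069,-0.0008],"twist":0},{"offset":[0,-0.0068,0.0007],"twist":0},{"offset":[0,-0.0065,0.002],"twist":0},{"offset":[0,0,0],"twist":0},{"offset":[0,0,0],"twist":0},{"offset":[0,0,0],"twist":0},{"offset":[0,0,0],"twist":0}]}}

```text
time_s: 9.5
tcp_pos: [0.6245, 0.1605, 0.1018]
ee_rot: [0.001, -0.588, 0.809, -0.0]
wrist_force: [-0.4, 3.5, 6.2]
opening: 0.0116
```

Call:
{"name": "drive_tool", "arguments": {"rows": [{"offset":[0,-0.006,0.0034],"twist":0},{"offset":[0,-0.0051,0.0046],"twist":0},{"offset":[0,-0.004,0.0056],"twist":0},{"offset":[0,-0.0028,0.0063],"twist":0},{"offset":[0,0,0],"twist":0},{"offset":[0,0,0],"twist":0},{"offset":[0,0,0],"twist":0},{"offset":[0,0,0],"twist":0}]}}

```text
time_s: 10.3
tcp_pos: [0.6523, 0.1518, 0.0852]
ee_rot: [0.009, -0.587, 0.81, -0.007]
wrist_force: [14.6, -0.7, 8.1]
opening: 0.0113
```

Run:
```python
from h import *
s=snap("side","tab5.png",(225,150,80,60),10); o=r.get_obs();print(o["tcp_pos"],o["opening"],o["wrist_force"],o["ft_torque"])
```

```text
[0.65227078 0.15176059 0.08520421] 0.011171360642026163 [14.18653879 -0.62698651  7.27219561] [-0.36422131 -3.07440874 -0.12858577]
```

View pics/tab5.png

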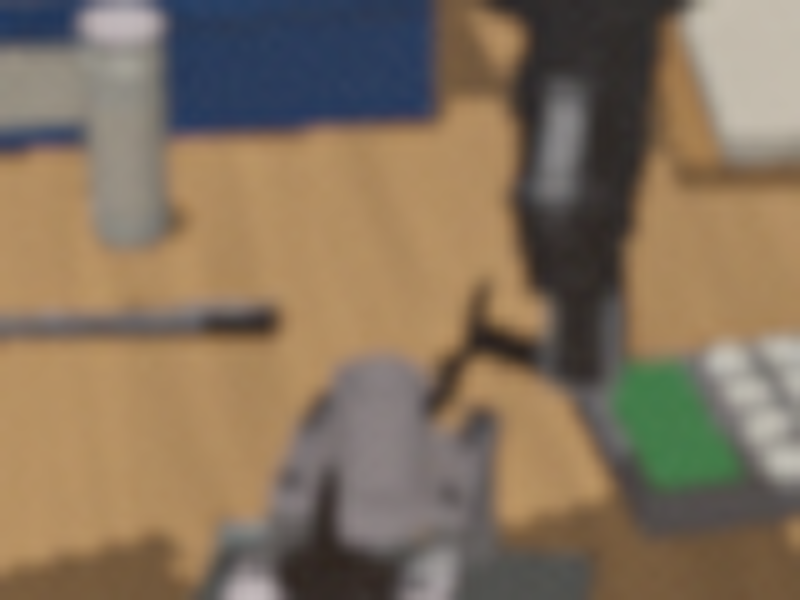

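Call:
{"name": "drive_tool", "arguments": {"hand": 0.04, "rows": [{"offset":[0,0,0],"twist":0},{"offset":[0,0,0],"twist":0},{"offset":[0,0,0],"twist":0},{"offset":[0,0,0],"twist":0},{"offset":[0,0,0],"twist":0},{"offset":[0,-0.01,0],"twist":0},{"offset":[0,-0.015,0],"twist":0},{"offset":[0,0,-0.02],"twist":0}]}}

```text
time_s: 11.15
tcp_pos: [0.6647, 0.1444, 0.0988]
ee_rot: [-0.002, -0.587, 0.809, -0.0]
wrist_force: [0.9, -0.8, 0.0]
opening: 0.04
```

Call:
{"name": "drive_tool", "arguments": {"rows": [{"offset":[0,0,-0.03],"twist":-5},{"offset":[0,0,-0.03],"twist":-5},{"offset":[0,0,-0.03],"twist":-5},{"offset":[0,0,-0.03],"twist":-5},{"offset":[0,0,-0.02],"twist":-5},{"offset":[0,0,-0.01],"twist":-5},{"offset":[0,0,0],"twist":-5},{"offset":[0,0,0],"twist":0}]}}

```text
time_s: 11.95
tcp_pos: [0.665, 0.1462, 0.2516]
ee_rot: [-0.0, 0.804, -0.595, 0.0]
wrist_force: [-0.0, 0.1, 0.2]
opening: 0.0402
```

Call:
{"name": "drive_tool", "arguments": {"hand": 0.045, "rows": [{"offset":[0.02,0.0125,0],"twist":0},{"offset":[0.036,0.0225,0],"twist":0},{"offset":[0.036,0.0225,0],"twist":0},{"offset":[0.036,0.0225,0],"twist":0},{"offset":[0.036,0.0225,0],"twist":0},{"offset":[0.036,0.0225,0],"twist":0},{"offset":[0.036,0.0225,0],"twist":0},{"offset":[0.02,0.0125,0],"twist":0}]}}

```text
time_s: 12.75
tcp_pos: [0.5846, -0.1505, 0.2507]
ee_rot: [0.002, 0.802, -0.598, 0.0]
wrist_force: [0.3, -0.3, -0.4]
opening: 0.0448
```

Run:
```python
from h import *
print(r.get_obs()["tcp_pos"])
s=snap("side");w=cloud(s)
for (z0,z1) in((.135,.162),(.155,.18)):
    k=(w[...,2]>z0)&(w[...,2]<z1)&(np.hypot(w[...,0]-.5665,w[...,1]+.2245)<.02)
    p=w[k]; print(k.sum(),p.mean(0).round(4), cv2.minAreaRect((p[:,:2]*1000).astype(np.float32)))
s=snap("top","top1.png",(205,175,80,60),10);w=cloud(s)
k=(w[...,2]>.155)&(w[...,2]<.18)&(np.hypot(w[...,0]-.5665,w[...,1]+.2245)<.02)
p=w[k]
if k.sum()>9: print(k.sum(),p.mean(0).round(4), cv2.minAreaRect((p[:,:2]*1000).astype(np.float32)))
# tall sleeve rim
k=(w[...,2]>.088)&(w[...,2]<.102)&(np.hypot(w[...,0]-.593,w[...,1]-.170)<.022)
p=w[k]; print("rim",k.sum(),p.mean(0).round(4),cv2.minEnclosingCircle((p[:,:2]*1000).astype(np.float32)))
e=(p[:,:2]-[.593,.17]); print(np.c_[e*1000,p[:,2]*1000].round(0).astype(int).tolist())
```

```text
[ 0.58463525 -0.15051136  0.25067488]
99 [ 0.566  -0.2297  0.1486] ((564.5919799804688, -228.7801971435547), (10.910755157470703, 20.72884750366211), 60.07557678222656)
84 [ 0.5663 -0.2272  0.1639] ((566.5208740234375, -225.08993530273438), (15.956280708312988, 16.322845458984375), 9.17760944366455)
rim 91 [0.5967 0.1691 0.0957] ((596.4885864257812, 168.4684600830078), 18.230979919433594)
[[21, 4, 100], [21, 2, 100], [21, 0, 100], [21, -2, 97], [19, 7, 98], [18, 4, 101], [19, 0, 98], [19, -2, 96], [19, -4, 98], [19, -7, 101], [19, -9, 101], [16, -7, 102], [17, -9, 97], [17, -12, 101], [14, 5, 97], [14, 3, 93], [14, 0, 95], [14, -2, 93], [14, -14, 99], [15, -16, 99], [12, 9, 95], [12, 7, 95], [12, 5, 97], [12, 2, 97], [12, 0, 96], [12, -2, 95], [12, -4, 96], [12, -7, 99], [12, -14, 100], [13, -15, 92], [10, 12, 95], [10, 9, 96], [10, 7, 93], [10, 5, 91], [10, -4, 96], [10, -6, 94], [10, -8, 91], [7, 14, 95], [7, 11, 96], [7, 9, 95], [8, -9, 95], [8, -11, 96], [5, 14, 95], [5, 11, 98], [6, -9, 95], [6, -11, 96], [6, -13, 89], [3, 14, 91], [3, 11, 95], [3, -11, 93], [3, -14, 95], [0, 13, 99], [1, 12, 93], [1, -11, 95], [1, -14, 96], [-2, 13, 96], [-2, 11, 94], [-1, -12, 96], [-1, -14, 96], [-4, 13, 97], [-4, 11, 97], [-4, -10, 98], [-4, -12, 96], [-3, -14, 95], [-6, 13, 97], [-6, 11, 94], [-6, 10, 89], [-6, -9, 96], [-6, -12, 94], [-6, -13, 89], [-9, 11, 96], [-9, 8, 98], [-8, 7, 91], [-8, -8, 98], [-8, -10, 96], [-8, -11, 93], [-11, 8, 98], [-11, 6, 95], [-11, 4, 98], [-11, 2, 96], [-11, -3, 97], [-10, -5, 95], [-10, -7, 94], [-10, -9, 93], [-13, 6, 96], [-13, 4, 96], [-13, 2, 95], [-13, 0, 93], [-13, -2, 93], [-13, -5, 94], [-13, -7, 92]]
```

View pics/top1.png

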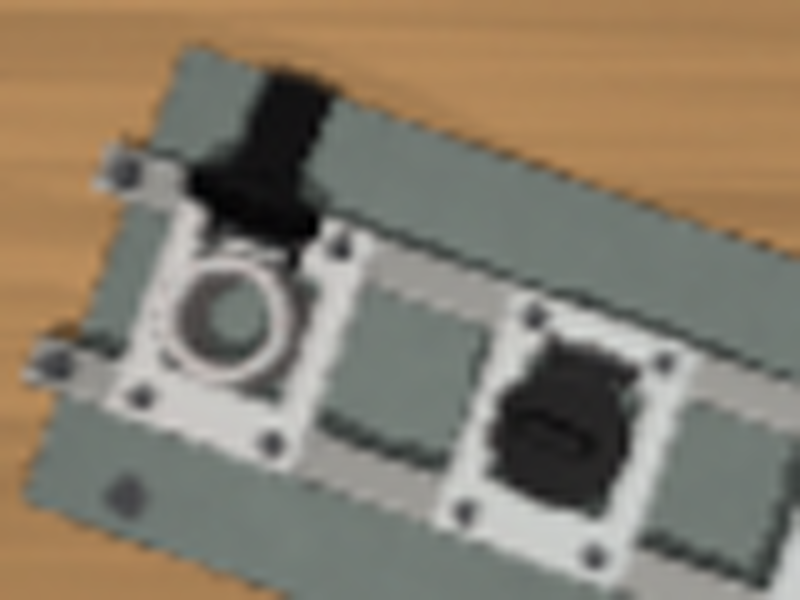

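Call:
{"name": "drive_tool", "arguments": {"rows": [{"offset":[0.02,0.012,0],"twist":0},{"offset":[0.03,0.0175,0],"twist":0},{"offset":[0.0157,0.009,0],"twist":0},{"offset":[0,0,0.02],"twist":0},{"offset":[0,0,0.02],"twist":0},{"offset":[0,0,0.01],"twist":0},{"offset":[0,0,0],"twist":0},{"offset":[0,0,0],"twist":0}]}}

```text
time_s: 13.65
tcp_pos: [0.5695, -0.2185, 0.2015]
ee_rot: [-0.0, 0.804, -0.594, 0.0]
wrist_force: [1.2, -0.5, 0.9]
opening: 0.0452
```

Run:
```python
from h import *
o=r.get_obs();print(o["tcp_pos"],o["ee_rot"])
s=snap("side","rod1.png",(245,210,60,80),7);w=cloud(s)
p=o["tcp_pos"]
print("proj tcp",proj(s,p),"rod",proj(s,(.5665,-.2245,.167)))
for v in range(225,275,3): print(v,w[v,274].round(3))
```

```text
[ 0.56948396 -0.21845444  0.20149994] [-2.79205213e-04  8.04211233e-01 -5.94343457e-01  2.64542871e-04]
proj tcp (np.float64(275.62791834211595), np.float64(243.74428368500875)) rod (np.float64(274.44592912200596), np.float64(258.9919728759996))
225 [ 0.57  -0.194  0.23 ]
228 [ 0.57  -0.194  0.222]
231 [0.612 0.065 0.011]
234 [0.61  0.055 0.009]
237 [0.608 0.041 0.009]
240 [0.606 0.025 0.011]
243 [0.604 0.015 0.009]
246 [0.603 0.007 0.005]
249 [0.602 0.    0.   ]
252 [ 0.601 -0.01  -0.002]
255 [ 0.598 -0.025  0.001]
258 [ 0.566 -0.222  0.167]
261 [ 0.565 -0.231  0.167]
264 [ 0.564 -0.233  0.161]
267 [ 0.564 -0.233  0.153]
270 [ 0.564 -0.235  0.147]
273 [ 0.564 -0.233  0.137]
```

View pics/rod1.png

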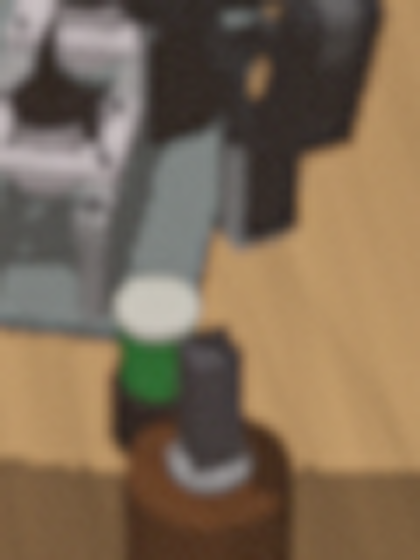

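Call:
{"name": "drive_tool", "arguments": {"rows": [{"offset":[0.0048,0.0046,0],"twist":0},{"offset":[0,0,0.01],"twist":0},{"offset":[0,0,0.005],"twist":0},{"offset":[0,0,0],"twist":0},{"offset":[0,0,0],"twist":0},{"offset":[0,0,0],"twist":0},{"offset":[0,0,0],"twist":0},{"offset":[0,0,0],"twist":0}]}}

```text
time_s: 14.5
tcp_pos: [0.566, -0.2249, 0.1863]
ee_rot: [-0.0, 0.804, -0.594, 0.0]
wrist_force: [-0.7, 0.7, 0.2]
opening: 0.045
```

Run:
```python
from h import *
o=r.get_obs();print(o["tcp_pos"],o["ee_rot"])
s=snap("side");w=cloud(s)
R=np.array([[.293,-.956],[-.956,-.293]])
m=(w[...,2]>.19)&(w[...,2]<.235)&(np.hypot(w[...,0]-.5665,w[...,1]+.2245)<.06)
q=w[m];e=(q[:,:2]-o["tcp_pos"][:2])@R.T
for sg in(-1,1):
    k=e[:,0]*sg>0.01
    if k.sum(): print(sg,k.sum(),"x",e[k,0].min().round(4),e[k,0].max().round(4),"y",np.percentile(e[k,1],[2,50,98]).round(4),"zmin",np.sort(q[k,2])[:5].round(4))
```

```text
[ 0.5659927  -0.22485978  0.18629447] [-6.42719467e-05  8.04128240e-01 -5.94455823e-01  2.11496776e-04]
-1 125 x -0.0315 -0.0219 y [-0.0094  0.0028  0.0114] zmin [0.2058 0.2059 0.2071 0.2071 0.2071]
1 119 x 0.0223 0.0366 y [-0.0085  0.0058  0.0116] zmin [0.2059 0.2064 0.2067 0.2076 0.208 ]
```

Call:
{"name": "drive_tool", "arguments": {"rows": [{"offset":[0,0,0.012],"twist":0},{"offset":[0,0,0.015],"twist":0},{"offset":[0,0,0.015],"twist":0},{"offset":[0,0,0.015],"twist":0},{"offset":[0,0,0.011],"twist":0},{"offset":[0,0,0],"twist":0},{"offset":[0,0,0],"twist":0},{"offset":[0,0,0],"twist":0}]}}

```text
time_s: 15.35
tcp_pos: [0.5664, -0.2251, 0.1188]
ee_rot: [-0.0, 0.804, -0.595, 0.001]
wrist_force: [0.4, -0.1, 0.5]
opening: 0.045
```

Call:
{"name": "drive_tool", "arguments": {"hand": 0.0, "rows": [{"offset":[0,0,0],"twist":0},{"offset":[0,0,0],"twist":0},{"offset":[0,0,0],"twist":0},{"offset":[0,0,0],"twist":0},{"offset":[0,0,0],"twist":0},{"offset":[0,0,0],"twist":0},{"offset":[0,0,0],"twist":0},{"offset":[0,0,0],"twist":0}]}}

```text
time_s: 16.15
tcp_pos: [0.5664, -0.225, 0.1188]
ee_rot: [-0.0, 0.804, -0.595, 0.001]
wrist_force: [-0.9, -0.1, 6.1]
opening: 0.0153
```

Call:
{"name": "drive_tool", "arguments": {"rows": [{"offset":[0,0,-0.006],"twist":0},{"offset":[0,0,-0.012],"twist":0},{"offset":[0,0,-0.02],"twist":0},{"offset":[0,0,-0.02],"twist":0},{"offset":[0,0,-0.02],"twist":0},{"offset":[0,0,-0.02],"twist":0},{"offset":[0,0,-0.015],"twist":0},{"offset":[0,0,-0.007],"twist":0}]}}

```text
time_s: 16.95
tcp_pos: [0.5664, -0.2251, 0.2402]
ee_rot: [-0.0, 0.804, -0.595, 0.001]
wrist_force: [0.3, -1.0, -2.2]
opening: 0.015
```

Call:
{"name": "drive_tool", "arguments": {"rows": [{"offset":[0,0,-0.02],"twist":0},{"offset":[0,0,-0.015],"twist":0},{"offset":[0,0,0],"twist":0},{"offset":[0,0,0],"twist":0},{"offset":[0,0,0],"twist":0},{"offset":[0,0,0],"twist":0},{"offset":[0,0,0],"twist":0},{"offset":[0,0,0],"twist":0}]}}

```text
time_s: 17.75
tcp_pos: [0.5656, -0.2248, 0.2727]
ee_rot: [0.0, 0.804, -0.594, -0.0]
wrist_force: [-0.1, 0.3, -1.0]
opening: 0.0148
```

```bash
cat >> h.py <<'E'
def rodaxis(s,o):
    "shank points below the fingers: x,y versus z, camera-surface corrected by 4 mm radius"
    w=cloud(s);p=o["tcp_pos"];T=s["extrinsics"];c=-T[:3,:3].T@T[:3,3]
    m=(np.hypot(w[...,0]-p[0],w[...,1]-p[1])<.02)&(w[...,2]<p[2]+.01)&(w[...,2]>p[2]-.12)
    out=[]
    for v in np.unique(np.nonzero(m)[0]):
        u=np.nonzero(m[v])[0]
        if len(u)>8: continue
        q=w[v,u].mean(0); d=q[:2]-c[:2]; d/=np.linalg.norm(d)
        out.append([*(q[:2]+d*.003),q[2],len(u)])
    return np.array(out)
E
python3 - <<'E'
from h import *
o=r.get_obs();print(o["tcp_pos"],o["opening"],o["wrist_force"])
s=snap("side");a=rodaxis(s,o)
print(a.round(4)); k=a[:,3]<6; 
print("tilt x,y mm/m",[round(1000*np.polyfit(a[:,2],a[:,i],1)[0],1) for i in(0,1)])
E
```

```text
[ 0.56563159 -0.22480619  0.27268088] 0.014803742093684623 [-0.12690722  0.29068655 -0.97852049]
[[ 0.5579 -0.2186  0.2818  1.    ]
 [ 0.5586 -0.2206  0.2808  2.    ]
 [ 0.5666 -0.2237  0.2799  8.    ]
 [ 0.5654 -0.2317  0.2744  7.    ]
 [ 0.5658 -0.2235  0.2661  4.    ]
 [ 0.5658 -0.2236  0.2639  4.    ]
 [ 0.5659 -0.2231  0.2611  4.    ]
 [ 0.5659 -0.2236  0.2592  4.    ]
 [ 0.5659 -0.2237  0.2569  4.    ]
 [ 0.566  -0.223   0.254   4.    ]
 [ 0.5659 -0.2236  0.252   4.    ]
 [ 0.5659 -0.2237  0.2498  4.    ]
 [ 0.5658 -0.2246  0.248   4.    ]
 [ 0.5659 -0.2241  0.2453  4.    ]
 [ 0.5661 -0.2232  0.2422  4.    ]
 [ 0.5661 -0.2235  0.24    4.    ]
 [ 0.5661 -0.2238  0.2378  4.    ]
 [ 0.5661 -0.2238  0.2354  4.    ]
 [ 0.5661 -0.2239  0.2331  4.    ]
 [ 0.5661 -0.2242  0.2308  4.    ]
 [ 0.5662 -0.2234  0.2277  4.    ]
 [ 0.5662 -0.2235  0.2253  4.    ]
 [ 0.5662 -0.224   0.2233  4.    ]
 [ 0.5663 -0.2235  0.2204  4.    ]
 [ 0.5664 -0.2229  0.2174  4.    ]
 [ 0.5663 -0.2238  0.2157  4.    ]
 [ 0.5663 -0.2238  0.2132  4.    ]
 [ 0.5662 -0.2247  0.2114  4.    ]
 [ 0.5663 -0.224   0.2083  4.    ]
 [ 0.5664 -0.2237  0.2055  4.    ]
 [ 0.5662 -0.2248  0.2039  4.    ]
 [ 0.5664 -0.2241  0.2007  4.    ]
 [ 0.5666 -0.2229  0.1972  4.    ]
 [ 0.5666 -0.2232  0.1948  4.    ]
 [ 0.5665 -0.224   0.1929  4.    ]
 [ 0.5665 -0.2241  0.1903  4.    ]
 [ 0.5665 -0.2242  0.1879  4.    ]
 [ 0.5666 -0.2238  0.1849  4.    ]
 [ 0.5666 -0.2239  0.1824  4.    ]
 [ 0.5667 -0.2231  0.1791  4.    ]
 [ 0.5667 -0.2232  0.1765  4.    ]
 [ 0.5668 -0.2233  0.1739  4.    ]
 [ 0.5657 -0.2238  0.1718  3.    ]
 [ 0.5667 -0.2239  0.1691  4.    ]
 [ 0.5669 -0.2228  0.1655  4.    ]
 [ 0.567  -0.2226  0.1626  4.    ]
 [ 0.5668 -0.2237  0.1609  4.    ]
 [ 0.5658 -0.2239  0.1584  1.    ]]
tilt x,y mm/m [np.float64(-22.7), np.float64(0.4)]
```

Call:
{"name": "drive_tool", "arguments": {"rows": [{"offset":[-0.0184,-0.007,0],"twist":0},{"offset":[-0.0332,-0.0127,0],"twist":0},{"offset":[-0.0406,-0.0155,0],"twist":0},{"offset":[-0.0406,-0.0155,0],"twist":0},{"offset":[-0.0406,-0.0155,0],"twist":0},{"offset":[-0.0406,-0.0155,0],"twist":0},{"offset":[-0.0406,-0.0155,0],"twist":0},{"offset":[-0.0332,-0.0127,0],"twist":0}]}}

```text
time_s: 18.6
tcp_pos: [0.5864, 0.0858, 0.2732]
ee_rot: [-0.001, 0.805, -0.594, -0.0]
wrist_force: [0.6, -0.1, -1.6]
opening: 0.015
```

Call:
{"name": "drive_tool", "arguments": {"rows": [{"offset":[-0.0332,-0.0127,0],"twist":0},{"offset":[-0.0258,-0.0099,0],"twist":0},{"offset":[-0.0147,-0.0056,0],"twist":0},{"offset":[-0.0074,-0.0028,0],"twist":0},{"offset":[0,0,0],"twist":0},{"offset":[0,0,0],"twist":0},{"offset":[0,0,0],"twist":0},{"offset":[0,0,0],"twist":0}]}}

```text
time_s: 19.4
tcp_pos: [0.5926, 0.1674, 0.2731]
ee_rot: [0.0, 0.803, -0.595, 0.0]
wrist_force: [0.2, 0.6, -0.8]
opening: 0.0153
```

Run:
```python
from h import *
o=r.get_obs();print(o["tcp_pos"],o["opening"],o["wrist_force"])
s=snap("side","ins1.png",(220,120,80,80),7);a=rodaxis(s,o);a=a[a[:,3]<=4]
print(a[::4].round(4), a[-1].round(4))
w=cloud(s)
# sleeve outer wall seen from the side: width centre per row
k=(w[...,2]>.07)&(w[...,2]<.093)&(np.hypot(w[...,0]-.593,w[...,1]-.170)<.019)
for v in np.unique(np.nonzero(k)[0]):
    u=np.nonzero(k[v])[0]; print("sleeve",v,u.min(),u.max(),w[v,u,2].mean().round(4),"expected col",round(proj(s,(.5932,.170,w[v,u,2].mean()))[0],1))
    
for v in range(150,186,3):
    u=np.arange(252,276); m=np.hypot(w[v,u,0]-.5932,w[v,u,1]-.17)<.02
    print(v,u[m])
```

```text
[0.5926286  0.16744427 0.27313059] 0.015274803980255675 [ 0.22496222  0.59720132 -0.79746759]
[[0.5861 0.1752 0.2829 1.    ]
 [0.593  0.1678 0.2627 3.    ]
 [0.593  0.1682 0.2509 3.    ]
 [0.593  0.169  0.2387 3.    ]
 [0.593  0.1694 0.2265 3.    ]
 [0.5927 0.1681 0.2151 3.    ]
 [0.5927 0.1688 0.2025 3.    ]
 [0.5926 0.1688 0.1901 3.    ]
 [0.5925 0.1686 0.1776 3.    ]
 [0.5925 0.1695 0.1644 3.    ]] [0.5935 0.1662 0.1629 2.    ]
sleeve 186 260 264 0.091 expected col 262.4
sleeve 187 260 268 0.0898 expected col 262.4
sleeve 188 259 266 0.0871 expected col 262.4
sleeve 189 258 264 0.0851 expected col 262.4
sleeve 190 258 267 0.0915 expected col 262.4
sleeve 191 258 266 0.0882 expected col 262.4
sleeve 192 258 267 0.0853 expected col 262.4
sleeve 193 258 267 0.0815 expected col 262.4
sleeve 194 258 267 0.0778 expected col 262.5
sleeve 195 258 266 0.075 expected col 262.5
sleeve 196 260 266 0.0718 expected col 262.5
sleeve 197 262 262 0.0702 expected col 262.5
150 [261 262 263]
153 [261 262 263]
156 [261 262 263]
159 [261 262 263]
162 [261 262 263]
165 [261 262 263]
168 [262 263]
171 []
174 []
177 []
180 []
183 []
```

View pics/ins1.png

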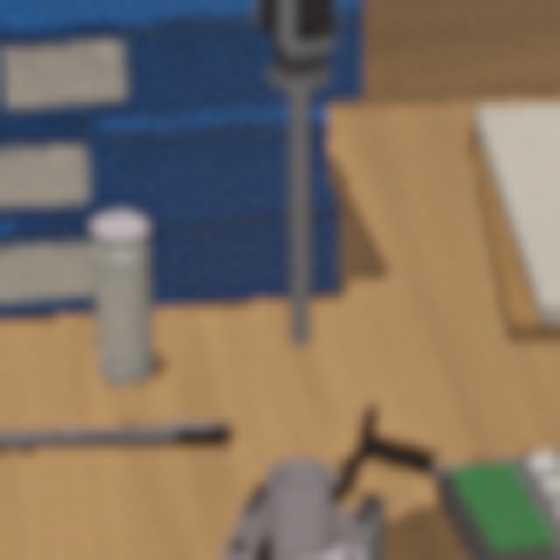

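The rod (crop column 300) hangs right over the sleeve (column about 302), and the cap is folded back at (370,430). I'll nudge it about 1.5 mm and lower to just above the rim.

Call:
{"name": "drive_tool", "arguments": {"rows": [{"offset":[-0.0013,-0.0009,0.006],"twist":0},{"offset":[0,0,0.01],"twist":0},{"offset":[0,0,0.01],"twist":0},{"offset":[0,0,0.01],"twist":0},{"offset":[0,0,0.006],"twist":0},{"offset":[0,0,0],"twist":0},{"offset":[0,0,0],"twist":0},{"offset":[0,0,0],"twist":0}]}}

```text
time_s: 20.25
tcp_pos: [0.5933, 0.1708, 0.2315]
ee_rot: [-0.0, 0.804, -0.595, 0.0]
wrist_force: [0.4, 0.6, -1.6]
opening: 0.0149
```

Run:
```python
from h import *
o=r.get_obs();print(o["tcp_pos"],o["opening"],o["wrist_force"])
s=snap("side");a=rodaxis(s,o);a=a[(a[:,3]<=4)&(a[:,2]<.22)&(a[:,2]>.115)]
print(a[::4].round(4), a[-1].round(4),"mean",a.mean(0).round(4),"fit at .06",[round(np.polyval(np.polyfit(a[:,2],a[:,i],1),.06),4) for i in(0,1)])
t=snap("top"); w=cloud(t)
# rim ring fit from the top camera, hinge side left out
x,y=w[...,0]-.5932,w[...,1]-.170; rr=np.hypot(x,y)
k=(w[...,2]>.091)&(w[...,2]<.1)&(rr<.017)&(x*.9516-y*.3074<.009)
P=w[k][:,:2]; A=np.c_[2*P,np.ones(len(P))]
print("rim",k.sum(), np.linalg.lstsq(A,(P**2).sum(1),rcond=None)[0][:2].round(4) if k.sum()>5 else "hidden")
```

```text
[0.59325756 0.17078732 0.23154741] 0.014927113394368089 [ 0.41442401  0.55472384 -1.57804449]
[[0.5932 0.1719 0.2193 3.    ]
 [0.5932 0.1729 0.2066 3.    ]
 [0.5944 0.1718 0.1947 2.    ]
 [0.5947 0.1747 0.1806 2.    ]
 [0.5942 0.1713 0.1697 2.    ]
 [0.5943 0.1734 0.1557 2.    ]
 [0.5941 0.1724 0.1432 2.    ]
 [0.5939 0.1716 0.1305 2.    ]] [0.5936 0.17   0.1214 2.    ] mean [0.594  0.1717 0.1707 2.1875] fit at .06 [np.float64(0.5944), np.float64(0.1697)]
rim 32 [0.5923 0.1698]
```

Call:
{"name": "drive_tool", "arguments": {"rows": [{"offset":[0.0012,0.0014,0],"twist":0},{"offset":[0,0,0],"twist":0},{"offset":[0,0,0],"twist":0},{"offset":[0,0,0.004],"twist":0},{"offset":[0,0,0.008],"twist":0},{"offset":[0,0,0.01],"twist":0},{"offset":[0,0,0.01],"twist":0},{"offset":[0,0,0.01],"twist":0}]}}

```text
time_s: 21.15
tcp_pos: [0.5915, 0.1689, 0.1877]
ee_rot: [0.0, 0.804, -0.594, -0.0]
wrist_force: [-0.6, -0.4, -1.4]
opening: 0.0153
```

Call:
{"name": "drive_tool", "arguments": {"rows": [{"offset":[0,0,0.01],"twist":0},{"offset":[0,0,0.01],"twist":0},{"offset":[0,0,0.01],"twist":0},{"offset":[0,0,0.008],"twist":0},{"offset":[0,0,0.006],"twist":0},{"offset":[0,0,0.003],"twist":0},{"offset":[0,0,0],"twist":0},{"offset":[0,0,0],"twist":0}]}}

```text
time_s: 21.95
tcp_pos: [0.5922, 0.1692, 0.1424]
ee_rot: [-0.0, 0.804, -0.595, 0.0]
wrist_force: [0.0, 0.8, -1.4]
opening: 0.0154
```

Run:
```python
from h import *
o=r.get_obs();print(o["tcp_pos"],o["opening"],o["wrist_force"],o["ft_torque"])
s=cams.snapshot("side"); a=rodaxis(s,o); a=a[(a[:,3]<=4)&(a[:,2]<.145)&(a[:,2]>.098)]
print(a.round(4),a.mean(0).round(4))
t=cams.snapshot("top")
im=np.zeros((600,800,3),np.uint8)
im[:,:400]=cv2.resize(s["img"][150:225,240:290,::-1],(400,600),interpolation=cv2.INTER_CUBIC)
im[:,400:]=cv2.resize(t["img"][180:240,205:245,::-1],(400,600),interpolation=cv2.INTER_CUBIC)
cv2.imwrite("pics/fin.png",im)
w=cloud(s); 
for n in("rod","rod_collar"):
    for d in finder.place_of(s,n)[:3]: print(n,d["conf"],d["point"],"expected",proj(s,(.593,.17,.0275 if n=="rod" else .1425)))
c=[(v,w[v,u].round(3)) for v in range(165,185,1) for u in(262,)]
print(c)
```

```text
[0.59221123 0.16915602 0.14239913] 0.015382725582812416 [ 0.02108703  0.79302029 -1.39278898] [ 0.01956135 -0.01225464 -0.0265148 ]
[[0.5925 0.1711 0.1375 3.    ]
 [0.5925 0.1714 0.134  3.    ]
 [0.5925 0.1716 0.1306 3.    ]
 [0.5922 0.1697 0.1284 3.    ]
 [0.5924 0.1715 0.124  3.    ]
 [0.5923 0.1709 0.121  3.    ]
 [0.5921 0.1694 0.1186 3.    ]
 [0.5923 0.1717 0.1138 3.    ]
 [0.592  0.1694 0.1118 3.    ]
 [0.5923 0.1718 0.107  3.    ]
 [0.5941 0.1747 0.1017 4.    ]] [0.5925 0.1712 0.1207 3.0909]
rod 0.81 [292.8, 311.3] expected (np.float64(262.51287101855223), np.float64(206.26968927779586))
rod 0.73 [245.8, 336.5] expected (np.float64(262.51287101855223), np.float64(206.26968927779586))
rod 0.72 [343.7, 269.4] expected (np.float64(262.51287101855223), np.float64(206.26968927779586))
rod_collar 0.57 [170.1, 260.4] expected (np.float64(262.21937235631225), np.float64(173.13510955237678))
rod_collar 0.55 [258.9, 310.1] expected (np.float64(262.21937235631225), np.float64(173.13510955237678))
[(165, array([0.59 , 0.152, 0.179])), (166, array([0.59 , 0.152, 0.176])), (167, array([0.59 , 0.151, 0.173])), (168, array([0.591, 0.155, 0.168])), (169, array([0.59 , 0.153, 0.166])), (170, array([0.591, 0.156, 0.161])), (171, array([0.591, 0.162, 0.154])), (172, array([0.591, 0.161, 0.151])), (173, array([0.591, 0.16 , 0.149])), (174, array([0.591, 0.157, 0.147])), (175, array([0.592, 0.168, 0.137])), (176, array([0.592, 0.168, 0.134])), (177, array([0.592, 0.17 , 0.13 ])), (178, array([0.592, 0.166, 0.129])), (179, array([0.592, 0.168, 0.124])), (180, array([0.592, 0.168, 0.121])), (181, array([0.592, 0.166, 0.119])), (182, array([0.592, 0.166, 0.115])), (183, array([0.592, 0.167, 0.112])), (184, array([0.592, 0.168, 0.108]))]
```

View pics/fin.png

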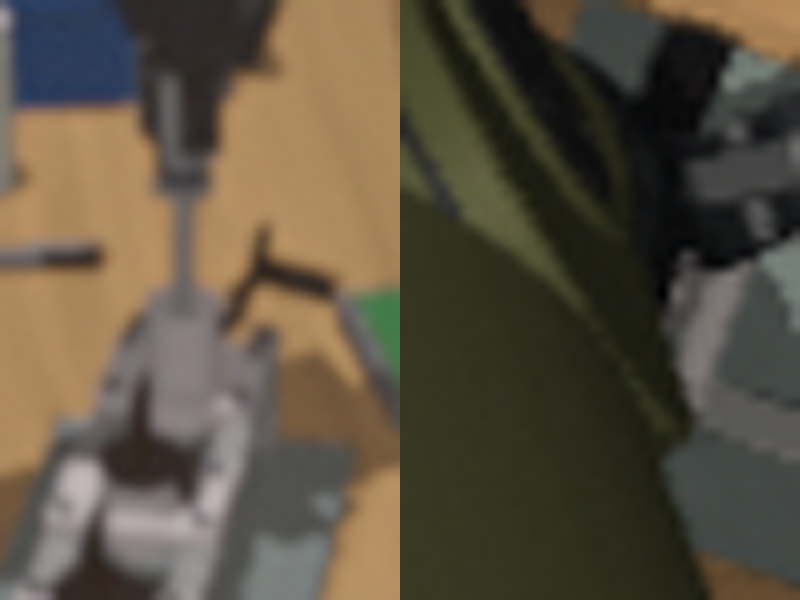

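Call:
{"name": "drive_tool", "arguments": {"rows": [{"offset":[0,0,0],"twist":0},{"offset":[0,0,0],"twist":0},{"offset":[0,0,0],"twist":0},{"offset":[0,0,0],"twist":0},{"offset":[0,0,0],"twist":0},{"offset":[0,0,0],"twist":0},{"offset":[0,0,0],"twist":0},{"offset":[0,0,0],"twist":0}]}}

```text
time_s: 22.95
tcp_pos: [0.5919, 0.169, 0.1421]
ee_rot: [0.0, 0.804, -0.594, 0.0]
wrist_force: [-0.3, 0.5, -0.9]
opening: 0.0152
```

Run:
```python
from h import *
o=r.get_obs();print(o["tcp_pos"],o["wrist_force"],abs(o["joint_velocities"]).max(),o["opening"]); print(r.close_job())
```

```text
[0.5918955  0.16903404 0.14208011] [-0.32893208  0.47526312 -0.92354337] 0.0026736358210548033 0.015223276434728386
the job is handed in; nothing more can be done
None
```

The job is done and handed in at about 23 s. I pinched the tall sleeve's thumb tab by its side edges and swung the cap back to roughly 1.9–2.0 rad. Then I drew the steel rod out of the brown stand, carried it over the jig, lowered it down the tall sleeve, and stopped there still holding it.

**Last checks**
- **Tip height:** it works out at about 27–28 mm above the table, against a target of 27.5 mm. I took this from how far the rod moved; the tip itself was hidden from view.
- **Centring:** the rod axis was within about 1–2 mm of the bore axis in the side view just before a final settling pause. After the pause the arm reading had shifted by less than 0.5 mm.
- **Contact and motion:** forces were about 1 N, which is the rod's weight, so there was no sign of contact. The joints were still and the grip was firm, with the fingers open 15 mm.
- **Cap:** it still stood open in the last picture. I moved no other cap or bystander, but did not check each of them at the end.

**What failed or disagreed**
- **Fingertip height:** the camera showed the fingertips about 20 mm above the reported TCP, but the description puts them 17 mm ahead of it. I set grip heights by camera, and the tip height follows from the lift-and-lower travel, so it does not depend on this.
- **Rod point:** the finder did not report the held rod's origin at the sleeve in the last picture, only elsewhere.
- **Top view:** the arm hid the sleeve from the top camera at the end, so the final centring rests on the side view and arm reading, set against the bore position measured earlier.

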